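Snug the lever bolt of a bearing clamp and fold its lever closed

TASK

Two bench clamps each hold a bearing down with a lever bolt. On the clamp whose lever still stands up, use the upright lever to screw the bolt in clockwise until it is snug, then fold that lever right down flat, away from the held bearing. Leave the other clamp, whose lever is already folded, closed.

Things in the scene. Friction and masses are not known exactly. Their poses are not given: they have to be found in the camera images.
- clamp_open: Clamp to tighten, fixed to the bench left or right of the other: grey base 165x84x12 mm, 62 mm bearing at its -x end, heel block at +x, dark strap over both, top 40 mm up. Origin on the vertical bolt axis at bench height; x from bearing to heel block, the way the lever folds when snug; z up. Steel bolt head 34 mm across, top 75 mm, lever pivot on the bolt axis 66 mm above the bench when snug.
- clamp_open_grip (a point): Point mid-blade on this clamp's aluminium lever, 60 mm from its pivot (126 mm above the bench when upright and snug). Straight blade 10 mm thick (this frame's x), 22 mm wide (y, the pivot axis), grippable 25 to 75 mm from the pivot; rounded end 12 mm thick ends at 82 mm. z along the blade to its end; upright, x is the direction in which it folds, and turns with the bolt.
- clamp_open_axle (a joint): Turn of this clamp's bolt, rad: 0 = snug at a firm stop, positive = backed off, counter-clockwise from above (starts 0.8 to 1.3); equals the angle from the base's x to the lever's folding direction. Screwing in lowers bolt, lever and strap 2.5 mm per rad. Friction 0.15 N m; stays where left.
- clamp_open_lever (a joint): Fold of this clamp's lever, rad: 0 = upright (stop), 1.571 = folded flat (stop): blade level 66 mm above the bench, its upper face at 71 mm, nothing touching below. Friction 0.15 N m; stays where left. Starts 0 to 0.15.
- clamp_done_lever (a joint): Same lever on the other, identical clamp, whose bolt is already snug and locked: starts folded flat at 1.571 and must stay so; 0 = upright.

How it is judged (in metres and radians):
On the way, in this order (a step that is already met when the one before it is completed fails the run):
1. the bolt is screwed in snug while its lever is still up (value of joint clamp_open_axle below 0.17 rad and value of joint clamp_open_lever below 0.5 rad), for 0.2 s.
2. the lever is folded down with the bolt still snug (value of joint clamp_open_lever above 1.39 rad and value of joint clamp_open_axle below 0.17 rad), for 0.2 s.
At the end, for the whole second after the job is handed in: The bolt of the open clamp is within 0.17 rad (10 degrees) of snug, its lever is folded to within 10 degrees of flat (above 1.39 rad), and the other clamp's lever is still folded (above 1.3 rad) (all of step 2 and value of joint clamp_done_lever above 1.3 rad); the robot touches nothing.
It fails at once if the other clamp's lever is lifted open (value of joint clamp_done_lever below 1.2 rad).
It also fails if it takes over 43 s, if anything falls off the work surface, if the arm or the gripper's body presses on something with over 40 N, if the wrist force passes 120 N, or if a joint passes its speed limit or range.

ROBOT

A 7-joint arm with a two-finger parallel gripper is mounted at the origin on a cart in front of the work surface, level with it; the furniture and walls round the work are solid. World frame = base frame: x ahead of the robot, y to its left, z up, the work surface at z = 0. Lengths are in m, angles in degrees, forces in N, time in s.
With the tool pointing down it reaches from about 0.425 to 0.875 m from the base axis. Payload 4.7 kg.
Tool frame: the origin (TCP) lies at the very end of the fingers, on their centre line; the grasp point (between the pads) lies env.grip_point_offset behind it (env.grip_point_offset is the distance from the TCP to the grasp point, in m); z points along the fingers, y is the direction in which the jaws open and shut (so a half turn about z gives the same grasp; the last joint's range is limited). The gripper opens to 87 mm and grips with 3 to 60 N. Pads are 19 mm wide; open, the fingers measure 117 mm over their backs; the gripper's body (75 mm by 190 mm) begins 51 mm behind the grasp point.
Start: joints at [-68.921, 18.392, -4.016, 83.108, 1.295, 78.541, -3.26], TCP at [0.225, 0.61, 0.223] pointing down, gripper open.
Joint ranges: [-163.93, 163.93], [-17.29, 119.83], [-79.2, 71.16], [3.27, 140.29], [-89.18, 269.18], [5.43, 117.66], [-154.24, 154.24]. Speed limits (degrees/s): [147.25, 147.25, 180, 180, 180, 180, 180].

INTERFACE

Orientations are given as [roll, pitch, yaw] about the fixed x, y, z axes, in that order (R = Rz(yaw) Ry(pitch) Rx(roll)).
In Python, from cell import env gives the robot as it stands.
- The arm moves only by the tool send_rows, never from a script. Its argument "plan" is a list of rows, each a list of 7 numbers: the finger opening in mm, from 0 to 87, then the shift along the tool's x, y, z in mm, then the turn, a rotation vector about the tool's x, y, z in rad. A call has 1 to 12 rows; each row shifts and turns the commanded pose from where the row before left it, along the tool's axes as they then stand; what a row does not reach is not made up. A row lasts 1/10 s, in which the tool goes at most 50 mm and 8.59 degrees, less where a joint would pass 70% of its speed; a pose out of reach is approached as far as the arm can. A call is refused whole if a number of a shift passes 50 or a number of a turn 0.15, either way. A call with a gripper value outside its range is refused whole. The fingers move at their own pace and stop on an object; "grip_force" is the grip in N (left out, the last holds). Time passes only in rows, so rows that do not move let the fingers close. It gives the time, the measured TCP pose, the force and the opening at its end, in the units of the state.
- env.get_obs(): the state, without advancing time (a new reading comes with each control period).
- env.read_camera(name): name is "scene" or "side" or "wrist"; returns the picture (420x560x3 uint8, red, green, blue); there is no depth.
- env.get_calibration(name): a dict with "fx", "fy", "cx", "cy" (pixels), "k1" (the pictures are not rectified: a ray, as slopes to the right and down, at radius r is drawn at 1 + k1 r^2 times it, then the intrinsics apply), "extrinsics" (4x4, takes a point from camera to world coordinates). Camera axes: x right, y down, z forward; pixel columns grow to the right and rows downward; lengths in m; the calibration is good to about 2 mm. A picture is of the moment at which its call begins: read the wrist's pose just before it. get_calibration takes no time and is no camera call; for the wrist camera it gives the pose at the moment of the call.
- env.sign_off(): hands the job in, once; it reports no verdict.
Trained networks look in the newest picture that a camera, given by its name, has taken for a name from the list of things; names that differ only in an ending like _2 or _b are one class to them, and where a whole thing is asked for, a point or a joint stands for the part that bears it (a point fixed in the world has none). Each returns a list of dicts, best first, with "confidence" (0 to 1); they miss things now and then, are a little off and sometimes report something else, mostly with a low value. They report only what shows in the picture. A call takes as long as a camera call.
- env.regions_of(camera, query): "region" (420x560 bool, what is visible of it) and "rect" ([left, top, right, bottom] in pixels, round what is visible of it).
The state is a dict: "time_s": time; "qpos": joint angles; "joint_velocities": joint speeds; "effort": joint torques, N m; "tool_pos": TCP position; "tool_rot": TCP orientation; "force": force on the tool from outside, world axes, zero at the start; "wrist_torque": the same for the moment, N m; "grip_width": finger opening in m.
Only numpy, scipy, OpenCV 4.12 (cv2) and the standard library are available. Lean on these libraries where they do the work, as an engineer would, in place of code of your own. Each camera call takes 0.05 s, during which the arm holds its last target. There are 200 camera calls.

## Working session

There is one attempt and no reset: what is moved stays moved. The work goes in short steps, Python scripts to look and compute and a tool call to move; the robot and the scene stay as the last step left them, time stands still between calls to the robot, and variables do not carry over. Pictures are saved under pics/ and viewed, about 8 in all and at most 12, crops included, and the job is handed in when it is done.

Besides the shell and the picture viewer there is one more tool, called after "Call:" as a command line: name --pt "numbers of a row" for each row, then --argument value for the rest. send_rows: Moves the arm, as the interface text tells. Its arguments: {"type":"object","properties":{"plan":{"type":"array"},"grip_force":{"type":"number"}},"required":["plan"]}

```bash
mkdir -p pics; python3 - <<'E'
from cell import env
import cv2,numpy as np
o=env.get_obs();print(o['time_s'],o['tool_pos'],o['tool_rot'],o['grip_width'],env.grip_point_offset)
ims=[]
for n in ['scene','side']:
    im=env.read_camera(n);c=env.get_calibration(n);print(n,{k:c[k] for k in('fx','fy','cx','cy','k1')},np.round(c['extrinsics'],4).tolist())
    cv2.imwrite(f'pics/{n}0.png',cv2.cvtColor(im,cv2.COLOR_RGB2BGR))
    for q in ['clamp_open','clamp_open_grip','clamp_done_lever']:
        for r in env.regions_of(n,q): 
            m=r['region'];ys,xs=np.nonzero(m);print(q,round(r['confidence'],2),r['rect'],xs.mean().round(1),ys.mean().round(1),m.sum())
E
```

```text
0.0 [0.22503594 0.60919228 0.22144601] [-1.79888464e+02  5.14420956e-03  1.59731550e+02] 0.08669300866778215 0.0187
scene {'fx': 495.2684292382279, 'fy': 495.2684292382279, 'cx': 278.6336046886375, 'cy': 211.59061632890368, 'k1': 0.016553393589337044} [[0.7946, -0.4274, 0.4312, 0.0226], [-0.6071, -0.5503, 0.5732, -0.5882], [-0.0077, -0.7173, -0.6967, 0.8079], [0.0, 0.0, 0.0, 1.0]]
clamp_open 0.65 [179.6, 132.6, 256.9, 210.5] 217.3 182.3 2259
clamp_open_grip 0.87 [212.5, 133.6, 226.2, 172.2] 218.0 153.5 340
clamp_done_lever 0.69 [317.0, 227.3, 360.8, 248.3] 339.4 236.0 423
clamp_done_lever 0.5 [212.1, 133.1, 225.0, 169.3] 218.1 153.7 359
side {'fx': 388.6575011508226, 'fy': 388.6575011508226, 'cx': 279.7375954728177, 'cy': 209.51309642414842, 'k1': -0.08498804236456103} [[0.9596, -0.1458, 0.2408, 0.2823], [-0.2811, -0.4519, 0.8466, -0.7232], [-0.0146, -0.8801, -0.4746, 0.5147], [0.0, 0.0, 0.0, 1.0]]
clamp_open 0.82 [212.6, 156.7, 272.7, 220.6] 243.2 199.5 1711
clamp_open_grip 0.7 [242.3, 155.1, 250.9, 189.3] 245.9 173.8 291
clamp_done_lever 0.56 [296.5, 244.8, 340.9, 255.4] 317.8 249.7 424
```

View pics/scene0.png

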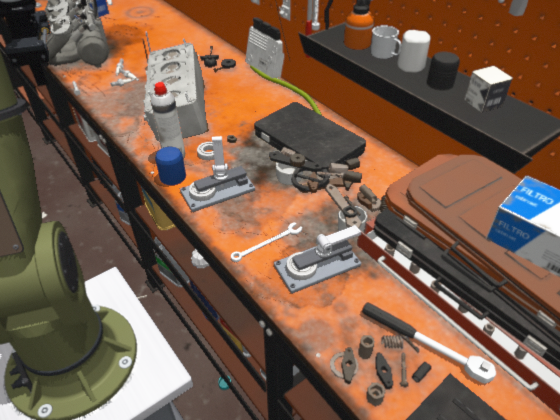

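View pics/side0.png

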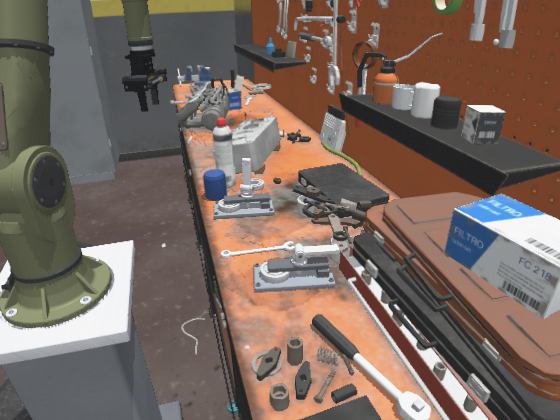

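The clamp with the upright lever is at scene (218,153) and side (246,174). The folded one is nearer the camera, at scene (339,236). Next I'll zoom in on the open clamp.

```bash
cat > h.py <<'E'
from cell import env
import numpy as np,cv2
from scipy.optimize import least_squares
def proj(c,P):
    E=np.array(c['extrinsics']);p=(np.atleast_2d(P)-E[:3,3])@E[:3,:3]
    s=p[:,:2]/p[:,2:];s=s*(1+c['k1']*(s**2).sum(1,keepdims=True))
    return s*[c['fx'],c['fy']]+[c['cx'],c['cy']]
def onplane(c,uv,z):
    E=np.array(c['extrinsics']);d0=(np.array(uv)-[c['cx'],c['cy']])/[c['fx'],c['fy']];s=d0.copy()
    for _ in range(20): s=d0/(1+c['k1']*(s**2).sum())
    d=E[:3,:3]@[*s,1];return E[:3,3]+d*(z-E[2,3])/d[2]
def tri(cs,uvs):
    return least_squares(lambda P:np.concatenate([proj(c,P)[0]-u for c,u in zip(cs,uvs)]),[.5,.1,.1])
E
python3 - <<'E'
from h import *
cs=[env.get_calibration(n) for n in('scene','side')]
r=tri(cs,[[218,153.5],[246,174]]);print(r.x,r.cost)
r=tri(cs,[[339,236],[317.8,249.7]]);print(r.x,r.cost)
a=cv2.imread('pics/scene0.png')[125:215,170:265];b=cv2.imread('pics/side0.png')[145:225,200:285]
f=lambda x,k:cv2.resize(x,None,fx=k,fy=k,interpolation=cv2.INTER_CUBIC)
a=f(a,4);b=f(b,4);o=np.zeros((max(a.shape[0],b.shape[0]),a.shape[1]+b.shape[1],3),np.uint8);o[:a.shape[0],:a.shape[1]]=a;o[:b.shape[0],a.shape[1]:]=b
print(a.shape,b.shape);cv2.imwrite('pics/z.png',o)
E
```

```text
[0.46129675 0.22674618 0.10688894] 0.3578001303381629
[ 0.53680572 -0.10915732  0.06392393] 0.021808004300363525
(360, 380, 3) (320, 340, 3)
```

View pics/z.png

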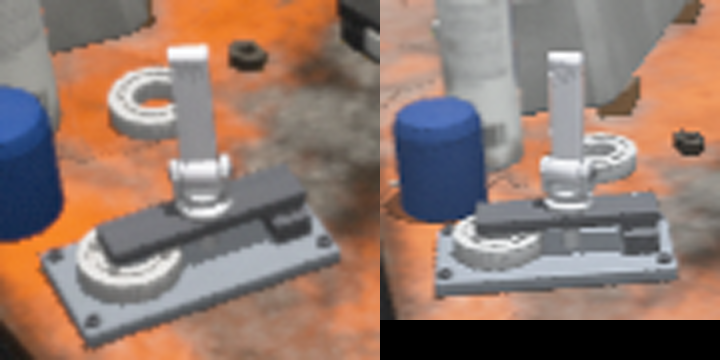

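```bash
python3 - <<'E'
from h import *
cs=[env.get_calibration(n) for n in('scene','side')]
S=lambda u,v:np.array([170+u/4-.4,125+v/4-.4]); D=lambda u,v:np.array([200+(u-380)/4-.4,145+v/4-.4])
L,B,R=[onplane(cs[0],S(*p),.012) for p in((42,255),(90,338),(340,256))]
print(L,B,R,np.linalg.norm(L-B),np.linalg.norm(R-B),np.degrees(np.arctan2(*(R-B)[1::-1])),np.degrees(np.arctan2(*(L-B)[1::-1])))
b,r=[onplane(cs[1],D(*p),.012) for p in((436,284),(677,275))]
print(b,r,np.linalg.norm(r-b),np.degrees(np.arctan2(*(r-b)[1::-1])))
for a,c in [((188,48),(565,54)),((201,168),(567,167)),((203,205),(569,203))]:
    t=tri(cs,[S(*a),D(*c)]);print(t.x,t.cost)
E
```

```text
[0.3754387  0.27770758 0.012     ] [0.3615438  0.19648605 0.012     ] [0.51774348 0.16590625 0.012     ] 0.08240149584673105 0.15916489426442434 -11.076911079808351 80.2921541633285
[0.35965282 0.19489576 0.012     ] [0.5162176  0.15760582 0.012     ] 0.16094430359420345 -13.396865441234807
[0.46426662 0.22991092 0.1509937 ] 0.5368122645392256
[0.45897065 0.22068963 0.07327017] 0.2816609044405223
[0.45852764 0.22198225 0.04496463] 0.07063237677003474
```

```bash
python3 - <<'E'
from h import *
cs=[env.get_calibration(n) for n in('scene','side')]
for n,a,c in [('can red top',(160,86),(222,120)),('blue top',(170,150),(213,171)),('engine top near corner',(180,99),(240,138)),('engine top far right',(186,45),(277,121))]:
    t=tri(cs,[a,c]);print(n,t.x.round(3),round(t.cost,2))
o=env.get_obs();d=np.array([.461,.225,.24])-o['tool_pos'];from scipy.spatial.transform import Rotation as R
r=R.from_euler('xyz',o['tool_rot'],degrees=True);print(r.inv().apply(d*1000))
E
```

```text
can red top [0.432 0.417 0.206] 0.02
blue top [0.387 0.328 0.088] 3.0
engine top near corner [0.488 0.443 0.137] 0.02
engine top far right [0.718 0.831 0.068] 0.07
[-354.442685   -279.19197887  -17.48529677]
```

Call:
send_rows --pt "87 0 0 -30 0 0 0" --pt "87 -44 -35 0 0 0 0" --pt "87 -44 -35 0 0 0 0" --pt "87 -44 -35 0 0 0 0" --pt "87 -44 -35 0 0 0 0" --pt "87 -44 -35 0 0 0 0" --pt "87 -44 -35 0 0 0 0" --pt "87 -44 -35 0 0 0 0" --pt "87 -44 -34 0 0 0 0" --pt "87 0 0 0 0 0 0.12" --pt "87 0 0 0 0 0 0.12" --pt "87 0 0 0 0 0 0.12" --grip_force 30

```text
time_s: 1.6
tool_pos: [0.4334, 0.2676, 0.2528]
tool_rot: [180.0, -0.0, 138.7]
force: [-0.0, -0.4, 0.1]
grip_width: 0.087
```

```bash
python3 - <<'E'
from h import *
o=env.get_obs();print(o['time_s'],o['tool_pos'],o['tool_rot'],o['force'])
n='wrist';c=env.get_calibration(n);im=env.read_camera(n);print({k:c[k] for k in('fx','fy','cx','cy','k1')},np.round(c['extrinsics'],4).tolist())
np.save('c1.npy',c,allow_pickle=True)
cv2.imwrite('pics/w1.png',cv2.cvtColor(im,cv2.COLOR_RGB2BGR))
for q in ['clamp_open','clamp_open_grip']:
    for r in env.regions_of(n,q): print(q,round(r['confidence'],2),r['rect'],cv2.minAreaRect(np.argwhere(r['region'])[:,::-1].astype(np.float32)))
E
```

```text
1.6 [0.43343192 0.26758663 0.25279309] [ 1.79968492e+02 -1.29534341e-02  1.38747719e+02] [-0.03269311 -0.38793553  0.10442723]
{'fx': 330.381498994668, 'fy': 330.381498994668, 'cx': 275.2082201015543, 'cy': 210.18748131221636, 'k1': -0.07544799964839857} [[0.6594, 0.7243, 0.2014, 0.3787], [0.7518, -0.6353, -0.1765, 0.3163], [0.0001, 0.2678, -0.9635, 0.4144], [0.0, 0.0, 0.0, 1.0]]
clamp_open 0.62 [197.4, 136.4, 317.8, 272.6] ((257.41473388671875, 207.00881958007812), (130.23065185546875, 67.41622161865234), 57.528804779052734)
clamp_open_grip 0.84 [253.5, 223.8, 274.6, 270.6] ((264.55035400390625, 247.01425170898438), (49.53792953491211, 17.822429656982422), 79.2156982421875)
```

View pics/w1.png

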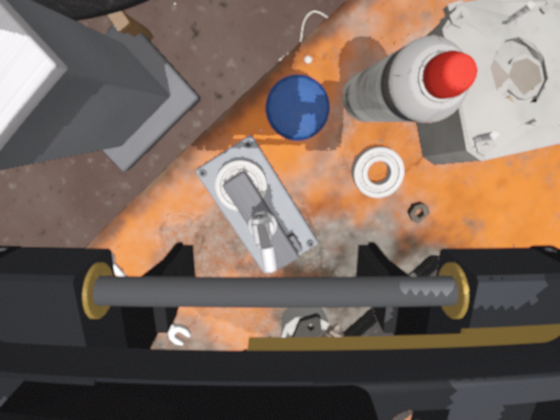

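```bash
python3 - <<'E'
from h import *
c=np.load('c1.npy',allow_pickle=True).item()
im=cv2.imread('pics/w1.png')[130:280,190:330]
cv2.imwrite('pics/w1z.png',cv2.resize(im,None,fx=4,fy=4,interpolation=cv2.INTER_CUBIC))
E
```

```text
(no output)
```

View pics/w1z.png

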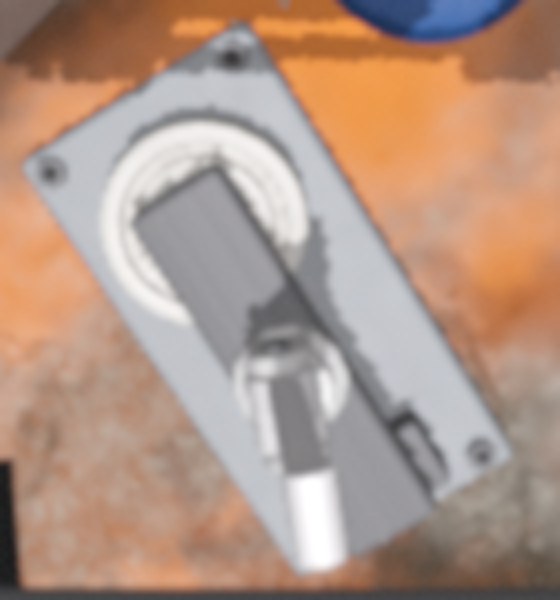

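```bash
python3 - <<'E'
from h import *
c=np.load('c1.npy',allow_pickle=True).item()
W=lambda p,z:onplane(c,(190+p[0]/4-.4,130+p[1]/4-.4),z)
A,B,C,D=[W(p,.012) for p in((22,165),(240,22),(512,455),(302,575))]
an=lambda v:np.degrees(np.arctan2(v[1],v[0])).round(1)
print(an(D-A),an(C-B),an(B-A)-90,an(C-D)-90,np.linalg.norm(D-A),np.linalg.norm(B-A),np.linalg.norm(C-B),((A+B+C+D)/4).round(4))
print('head',W((292,380),.066))
for z,p,q in((.15,(290,477),(333,472)),(.15,(302,572),(346,560)),(.08,(255,385),(318,375)),(.08,(240,378),(348,372))): print(an(W(q,z)-W(p,z))-90,np.linalg.norm(W(q,z)-W(p,z)))
print('top',W((311,475),.15),W((323,566),.15))
E
```

```text
-9.6 -9.4 -9.0 -9.299999999999997 0.16211485202411002 0.08034651564461691 0.16243848009526382 [0.4463 0.2279 0.012 ]
head [0.45472134 0.2310209  0.066     ]
-34.1 0.009316139561425744
-24.599999999999994 0.010095854163561227
-31.799999999999997 0.01702454305872471
-37.9 0.028766028093985253
top [0.4550498  0.24033215 0.15      ] [0.47283393 0.22804061 0.15      ]
```

Call:
send_rows --pt "87 -15 -3 21 0 0 0" --pt "87 -15 -3 21 0 0 0" --pt "87 -14 -3 21 0 0 0" --pt "87 0 0 0 0 0 -0.145" --pt "87 0 0 0 0 0 0" --pt "87 0 0 0 0 0 0"

```text
time_s: 2.35
tool_pos: [0.4606, 0.233, 0.19]
tool_rot: [180.0, 0.0, 147.3]
force: [-0.2, 0.7, 0.2]
grip_width: 0.087
```

```bash
python3 - <<'E'
from h import *
o=env.get_obs();print(o['time_s'],o['tool_pos'],o['tool_rot'],o['force'])
n='wrist';c=env.get_calibration(n);im=env.read_camera(n)
np.save('c2.npy',c,allow_pickle=True)
for q in ['clamp_open_grip']:
    for r in env.regions_of(n,q): print(q,round(r['confidence'],2),r['rect'])
b=cv2.cvtColor(im,cv2.COLOR_RGB2BGR);cv2.imwrite('pics/w2.png',b)
cv2.imwrite('pics/w2z.png',cv2.resize(b[60:280,150:430],None,fx=2.7,fy=2.7,interpolation=cv2.INTER_CUBIC))
E
```

```text
2.35 [0.46064712 0.23298216 0.18995804] [1.79954342e+02 9.20436334e-03 1.47348653e+02] [-0.23821373  0.7152623   0.15575861]
clamp_open_grip 0.75 [255.1, 195.4, 286.6, 253.7]
clamp_open_grip 0.49 [197.4, 89.8, 323.8, 263.8]
```

View pics/w2z.png

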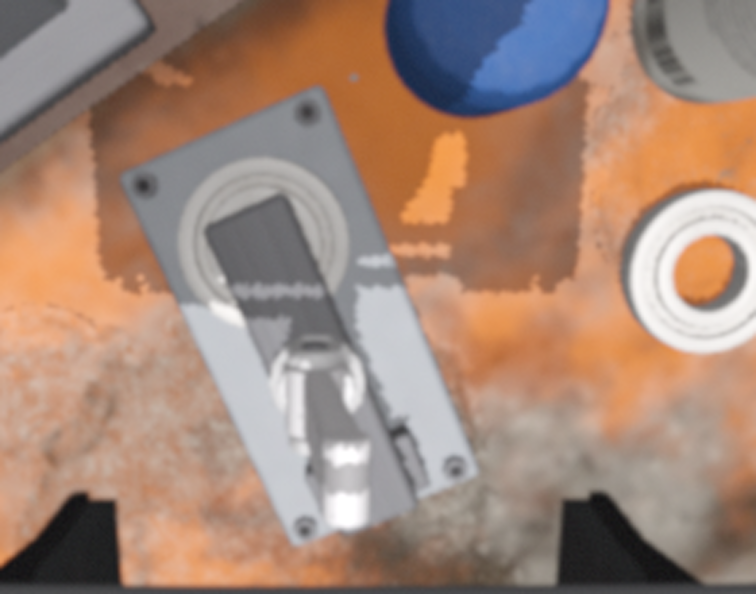

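```bash
python3 - <<'E'
from h import *
c=np.load('c2.npy',allow_pickle=True).item()
W=lambda p,z:onplane(c,(150+p[0]/2.7-.3,60+p[1]/2.7-.3),z)
an=lambda v:np.degrees(np.arctan2(v[1],v[0])).round(1)
A,B,C,D=[W(p,.012) for p in((122,180),(320,87),(477,473),(295,545))]
print(an(D-A),an(C-B),an(B-A)-90,an(C-D)-90,np.linalg.norm(D-A),np.linalg.norm(B-A),((A+B+C+D)/4).round(4))
print('head',W((318,382),.077),'top',W((347,438),.150),W((347,525),.150))
for z,p,q in((.15,(326,438),(369,436)),(.15,(326,524),(369,520)),(.08,(271,383),(366,383)),(.07,(272,365),(342,362))): print(an(W(q,z)-W(p,z)),np.linalg.norm(W(q,z)-W(p,z)))
E
```

```text
-9.6 -9.7 -8.799999999999997 -9.599999999999994 0.1598217522150603 0.08082233317809409 [0.4468 0.2277 0.012 ]
head [0.45324916 0.23050621 0.077     ] top [0.45404231 0.24011598 0.15      ] [0.47281242 0.22815581 0.15      ]
60.1 0.010195632390915825
63.1 0.010527453105815798
57.3 0.029814814466466395
59.8 0.022675905918669914
```

Call:
send_rows --pt "87 0 -4 20 0 0 -0.035" --pt "87 0 0 30 0 0 0" --pt "87 0 0 28 0 0 0" --pt "40 0 0 0 0 0 0" --pt "20 0 0 0 0 0 0" --pt "0 0 0 0 0 0 0" --pt "0 0 0 0 0 0 0" --pt "0 0 0 0 0 0 0" --pt "0 0 0 0 0 0 0" --pt "0 0 0 0 0 0 0" --grip_force 45

```text
time_s: 3.45
tool_pos: [0.4586, 0.2292, 0.1119]
tool_rot: [180.0, 0.0, 149.4]
force: [-0.2, 0.4, -0.3]
grip_width: 0.039
```

Still closing.

Call:
send_rows --pt "0 0 0 0 0 0 0" --pt "0 0 0 0 0 0 0" --pt "0 0 0 0 0 0 0" --pt "0 0 0 0 0 0 0" --pt "0 0 0 0 0 0 0" --pt "0 0 0 0 0 0 0" --pt "0 0 0 0 0 0 0" --pt "0 0 0 0 0 0 0"

```text
time_s: 4.25
tool_pos: [0.4573, 0.2271, 0.1119]
tool_rot: [-179.7, -0.1, 149.4]
force: [-3.8, -4.1, 8.2]
grip_width: 0.0101
```

Call:
send_rows --pt "0 0 -2.5 0 0 0 0" --pt "0 0 0 0.3 0 0 0.1" --pt "0 0 0 0.3 0 0 0.1" --pt "0 0 0 0.3 0 0 0.1" --pt "0 0 0 0.3 0 0 0.1" --pt "0 0 0 0 0 0 0"

```text
time_s: 4.85
tool_pos: [0.4575, 0.2272, 0.111]
tool_rot: [179.9, 0.0, 126.5]
force: [0.3, 0.0, 4.8]
grip_width: 0.0099
```

```bash
python3 - <<'E'
from cell import env
o=env.get_obs()
for k in('tool_pos','tool_rot','force','wrist_torque','grip_width'):print(k,o[k])
E
```

```text
tool_pos [0.45752947 0.22724601 0.11102732]
tool_rot [1.79938518e+02 2.22820617e-03 1.26489363e+02]
force [0.29409652 0.03291304 4.84431349]
wrist_torque [-0.05012641  0.12979381 -0.11406412]
grip_width 0.009938738751940342
```

Call:
send_rows --pt "0 0 0 0.2 0 0 0.1" --pt "0 0 0 0.2 0 0 0.1" --pt "0 0 0 0.2 0 0 0.1" --pt "0 0 0 0.2 0 0 0.1" --pt "0 0 0 0.2 0 0 0.1" --pt "0 0 0 0.2 0 0 0.1" --pt "0 0 0 0.2 0 0 0.1" --pt "0 0 0 0 0 0 0.05" --pt "0 0 0 0 0 0 0"

```text
time_s: 5.75
tool_pos: [0.459, 0.2275, 0.1093]
tool_rot: [179.8, -0.1, 83.6]
force: [6.1, 1.9, -2.1]
grip_width: 0.01
```

```bash
python3 - <<'E'
from cell import env
o=env.get_obs()
for k in('tool_pos','tool_rot','force','wrist_torque','grip_width'):print(k,o[k])
E
```

```text
tool_pos [0.45898886 0.22747204 0.10929401]
tool_rot [ 1.79775544e+02 -1.03226606e-01  8.36479496e+01]
force [ 6.06743743  1.92781171 -2.1466918 ]
wrist_torque [ 0.37181953 -1.23936329  0.04052964]
grip_width 0.009972958154812965
```

Call:
send_rows --pt "0 0 1.5 0 0 0 0.05" --pt "0 0 0 0 0 0 0.05" --pt "0 0 0 0 0 0 0.05" --pt "0 0 0 0 0 0 0"

```text
time_s: 6.15
tool_pos: [0.4593, 0.2272, 0.1092]
tool_rot: [179.9, -0.0, 75.2]
force: [4.0, 2.3, 0.2]
grip_width: 0.0107
```

```bash
python3 - <<'E'
from cell import env
o=env.get_obs()
for k in('tool_pos','tool_rot','force','wrist_torque','grip_width'):print(k,o[k])
E
```

```text
tool_pos [0.45925217 0.22722504 0.10916997]
tool_rot [ 1.79903398e+02 -3.32049072e-02  7.52085530e+01]
force [4.02810796 2.25768459 0.18749439]
wrist_torque [ 0.11162675 -0.59958957  0.79724066]
grip_width 0.010674716013687502
```

Call:
send_rows --pt "40 0 0 0 0 0 0" --pt "40 0 0 0 0 0 0" --pt "40 0 0 0 0 0 0" --pt "40 0 0 0 0 0 0" --pt "40 0 0 0 0 0 -0.07" --pt "40 0 0 -30 0 0 0" --pt "40 0 0 -30 0 0 0" --pt "0 0 0 -20 0 0 0" --pt "0 0 0 0 0 0 0"

```text
time_s: 7.05
tool_pos: [0.4603, 0.2275, 0.1919]
tool_rot: [179.8, -0.2, 78.9]
force: [0.1, 0.1, 0.5]
grip_width: 0.0303
```

```bash
python3 - <<'E'
from h import *
o=env.get_obs();print(o['time_s'],o['tool_pos'],o['tool_rot'],o['force'],o['grip_width'])
n='wrist';c=env.get_calibration(n);im=env.read_camera(n)
np.save('c3.npy',c,allow_pickle=True)
b=cv2.cvtColor(im,cv2.COLOR_RGB2BGR);cv2.imwrite('pics/w3.png',b)
cv2.imwrite('pics/w3z.png',cv2.resize(b[60:280,150:430],None,fx=2.7,fy=2.7,interpolation=cv2.INTER_CUBIC))
E
```

```text
7.05 [0.46025153 0.22750114 0.191924  ] [179.79351672  -0.23033544  78.92945943] [0.09871441 0.07406459 0.48486671] 0.030340839306760212
```

View pics/w3z.png

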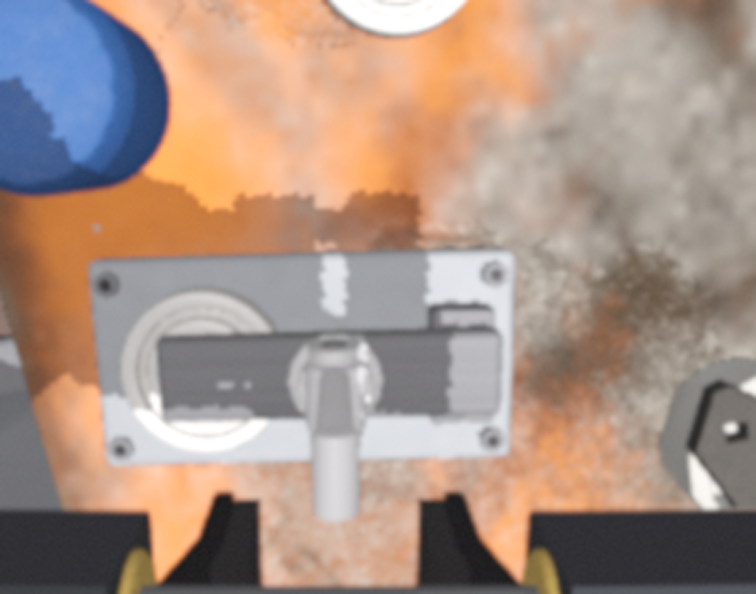

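Call:
send_rows --pt "0 0 -20 0 0 0 0" --pt "0 0 -19.5 0 0 0 0" --pt "0 0 0 0 0 0 0" --pt "0 0 0 33 0 0 0" --pt "0 0 0 33 0 0 0" --pt "0 0 9 0 0 0 0" --pt "0 0 9 0 0 0 0" --pt "0 0 8 0.3 0 0 0" --pt "0 0 7.7 0.4 0 0 0" --pt "0 0 7.5 2 0 0 0" --pt "0 0 7.5 2.8 0 0 0" --pt "0 0 0 0 0 0 0"

```text
time_s: 8.3
tool_pos: [0.4691, 0.2248, 0.1176]
tool_rot: [179.9, -0.0, 78.9]
force: [-0.4, 0.5, 0.2]
grip_width: 0.0001
```

Call:
send_rows --pt "0 0 6.6 2.8 0 0 0" --pt "0 0 6.6 2.8 0 0 0" --pt "0 0 5.5 5.8 0 0 0" --pt "0 0 5.5 5.8 0 0 0" --pt "0 0 4 7 0 0 0" --pt "0 0 4 7 0 0 0" --pt "0 0 0 0 0 0 0"

```text
time_s: 9.0
tool_pos: [0.4993, 0.218, 0.085]
tool_rot: [-180.0, 0.1, 78.9]
force: [0.5, -0.4, 1.0]
grip_width: 0.0003
```

```bash
python3 - <<'E'
from h import *
o=env.get_obs();print(o['time_s'],o['tool_pos'],o['force'])
ims=[]
for n,(x,y) in {'scene':(170,125),'side':(190,140)}.items():
    im=env.read_camera(n)[y:y+95,x:x+95,::-1];ims.append(cv2.resize(im,None,fx=4,fy=4,interpolation=cv2.INTER_CUBIC))
cv2.imwrite('pics/f1.png',np.hstack(ims))
E
```

```text
9.0 [0.49928801 0.21803615 0.08495073] [ 0.4688055  -0.39305184  0.95270103]
```

View pics/f1.png

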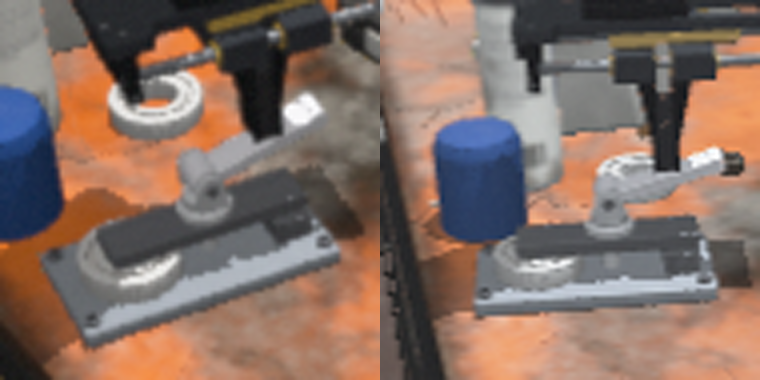

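The lever is folding as planned, about 70° down with the fingertips on its upper face. Next I press it flat.

Call:
send_rows --pt "0 0 5 5 0 0 0" --pt "0 0 3 5 0 0 0" --pt "0 0 0 3 0 0 0" --pt "0 0 0 2 0 0 0" --pt "0 0 0 0.5 0 0 0" --pt "0 0 0 0 0 0 0" --pt "0 0 0 0 0 0 0"

```text
time_s: 9.8
tool_pos: [0.5077, 0.2171, 0.0712]
tool_rot: [179.9, -0.0, 78.9]
force: [1.2, -1.0, 4.0]
grip_width: 0.0003
```

Call:
send_rows --pt "0 0 0 1.5 0 0 0" --pt "0 0 0 1.5 0 0 0" --pt "0 0 0 0 0 0 0" --pt "0 0 0 0 0 0 0"

```text
time_s: 10.2
tool_pos: [0.508, 0.2173, 0.0703]
tool_rot: [179.9, -0.1, 78.9]
force: [-3.9, -2.3, 18.0]
grip_width: 0.0005
```

At the stop: the force rose to 18 N with hardly any motion. I'll back away and check.

Call:
send_rows --pt "0 0 0 -20 0 0 0" --pt "0 0 0 -40 0 0 0" --pt "0 0 0 -40 0 0 0" --pt "0 0 -45 -20 0 0 0" --pt "0 0 -45 0 0 0 0" --pt "0 0 0 0 0 0 0" --pt "0 0 0 0 0 0 0"

```text
time_s: 10.9
tool_pos: [0.418, 0.2348, 0.1875]
tool_rot: [180.0, -0.0, 79.1]
force: [0.4, 0.2, 0.4]
grip_width: 0.0002
```

```bash
python3 - <<'E'
from h import *
o=env.get_obs();print(o['time_s'],o['tool_pos'],o['force'])
ims=[]
for n,(x,y) in {'scene':(170,125),'side':(190,140)}.items():
    im=env.read_camera(n)
    for y0,x0 in((y,x),(y+75,x+90)): ims.append(cv2.resize(im[y0:y0+75,x0:x0+95,::-1],None,fx=4,fy=4,interpolation=cv2.INTER_CUBIC))
cv2.imwrite('pics/f2.png',np.vstack([np.hstack(ims[::2]),np.hstack(ims[1::2])])[:600])
E
```

```text
10.9 [0.41799114 0.23482468 0.18753501] [0.36749034 0.16158747 0.42437912]
```

View pics/f2.png

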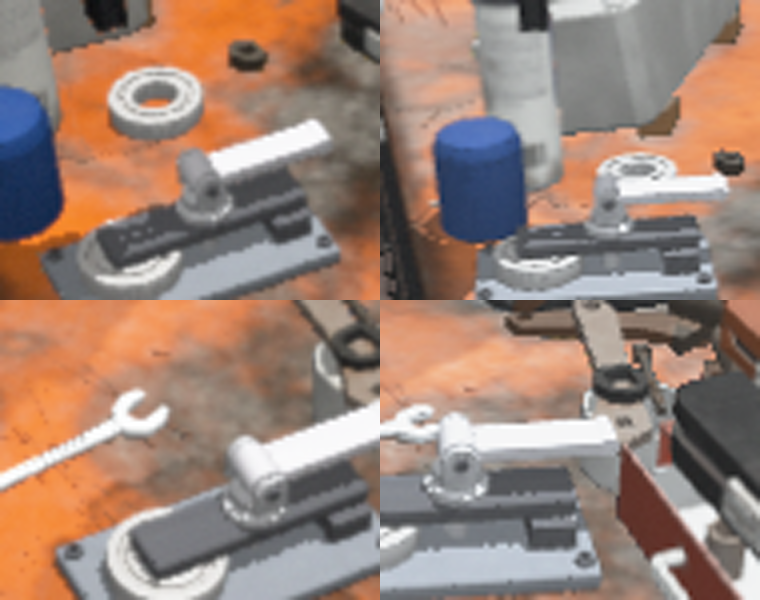

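Both levers lie flat and parallel to their straps, and the arm is clear, with wrist force near zero.

```bash
python3 -c "
from cell import env
print(env.sign_off())"
```

```text
the job is handed in; nothing more can be done
None
```

The job is done and handed in at about 11 s of the 43 s allowed; sign-off gives no verdict.

- **Tightening:** I gripped the upright lever and turned the bolt about 69° clockwise. At the stop the torque rose to about 0.8 N m. A wrist picture then showed the lever still upright and lined up with the base to within about 2°.
- **Folding:** I pushed the lever over with the closed fingertips and pressed it flat. It met the stop at 70–71 mm above the bench, where the force rose to 18 N.
- **Last checks:** The final pictures show the lever flat and parallel to the strap, and the other clamp's lever still folded. The arm was clear, with wrist force near zero.
- **Disagreement:** The cameras differed by up to about 1 cm on where the bolt axis was. I used a middle value, and contact forces while turning stayed under about 10 N. No check failed.

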